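# Draw the plug gauge from a leaning tube and hold it

## Robot

A 6-joint arm with a two-finger parallel gripper is mounted at the origin on the work surface. World frame = base frame: x ahead of the robot, y to its left, z up, the work surface at z = 0. Lengths are in m, angles in degrees, forces in N, time in s.
With the tool pointing down it reaches from about 0.4 to 0.825 m from the base axis. Payload 7 kg.
Tool frame: the origin (TCP) lies on the centre line of the jaws, within the pads' length; the fingertips stand 14 mm ahead of it and the grasp point (between the pads) lies 5 mm behind it; z points along the fingers, y is the line along which they close (so a half turn about z gives the same grasp; the last joint's range is limited). The gripper opens to 88 mm and grips with 3 to 60 N. Pads are 19 mm wide; open, the fingers measure 130 mm over their backs; the gripper's body (78 mm by 193 mm) begins 47 mm behind the grasp point.
Start: joints at [92.195, 20.546, 0.682, 0, -70.136, -16.507], TCP at [0.167, 0.654, 0.241] pointing down, gripper open.
Joint ranges: [-176.03, 176.03], [-82.01, 121.73], [-58.28, 71.71], [-173.87, 95.51], [-174.79, -0.11], [-173.66, 173.66]. Speed limits (degrees/s): [136.94, 136.94, 172.46, 180, 180, 180].

## Interface

Orientations are given as [roll, pitch, yaw] about the fixed x, y, z axes, in that order (R = Rz(yaw) Ry(pitch) Rx(roll)).
In Python, from plant import r gives the robot as it stands.
- The arm moves only by the tool send_rows, never from a script. Its argument "steps" is a list of rows, each an object with "dp": the shift along the tool's x, y, z in mm, a list of three; "roll": the turn about the tool's z in rad; "jaw": the opening in per cent of the stroke, from 0 (shut) to 100 (fully open). In form: [{"dp": [tx, ty, tz], "roll": roll, "jaw": jaw}, ...]. A call has 1 to 5 rows; each row is the pose to reach, as a shift and turn from the pose commanded when the call began, along the tool's axes at that moment; what a row does not reach only later rows make up. A row lasts 1/8 s, in which the tool goes at most 62.5 mm and 10.7 degrees, less where a joint would pass 70% of its speed; a pose out of reach is approached as far as the arm can. A call with a gripper value outside its range is refused whole. The fingers move at their own pace and stop on an object; "newtons" is the grip in N (left out, the last holds). Time passes only in rows, so rows that repeat a pose let the fingers close. It gives the time, the measured TCP pose, the force, the opening and the grip force at its end, in the units of the state.
- r.get_state(): the state, without advancing time (a new reading comes with each control period).
- r.capture(name): name is "side" or "top"; returns a dict with "image" (384x512x3 uint8, blue, green, red), "K" (3x3 intrinsics, pixels), "rvec" (rotation vector, rad) and "tvec" (3), from world to camera coordinates, as OpenCV has them. Camera axes: x right, y down, z forward; pixel columns grow to the right and rows downward; lengths in m; the calibration is good to about 2 mm. A picture is of the moment at which its call begins. There is no depth.
- r.close_job(): hands the job in; it is judged then, once.
The state is a dict: "time_s": time; "joints": joint angles; "qd": joint speeds; "joint_torque": joint torques, N m; "tcp_pos": TCP position; "eef_rot": TCP orientation; "contact_force": force on the tool from outside, world axes, zero at the start; "moment": the same for the moment, N m; "gripper_width": finger opening in m; "gripper_force": force on a finger pad.
Only numpy, scipy, OpenCV 4.12 (cv2) and the standard library are available. Lean on these libraries where they do the work, as an engineer would, in place of code of your own. Each camera call takes 0.05 s, during which the arm holds its last target. There are 200 camera calls.

## Task

Lift the plywood guard board out of the front slot of the cradle, stand it on edge in a free slot of the wooden rack, right down in the slot, and let go of it. Then take the steel plug gauge by its handle and draw it straight along the leaning tube, without forcing it sideways, until the groove around its shaft is out and stands about 15 mm above the tube's mouth; do not take the gauge out of the tube at any time. Finish while still holding it there, steady and in line with the bore, and leave the bottle, jar, sanding block and spare board where they are.

Things in the scene. Friction and masses are not known exactly. Their poses are not given: they have to be found in the camera images.
- tube: Black tube, 54 mm outside, 130 mm long, bore 25.5 mm, fixed in a wooden cradle (base 250 x 130 x 20 mm) that never moves and stands to the robot's left or right. Origin: centre of its mouth (upper end), 150 mm above the bench. z: along the bore, out of the mouth, always leaning 20 degrees from vertical towards the cradle's front end, which has the board slot; y is level.
- gauge_handle (a point): Centre, on the axis, of the knurled round handle of the steel plug gauge: 28 mm diameter, 60 mm long (30 mm either way). z runs along the gauge, out of the tube. Below the handle is a collar, 40 mm diameter, 8 mm thick; its underside is 38 mm below this point and rests on the tube's mouth at the start.
- gauge_groove (a point): Centre, on the axis, of the turned groove (8 mm wide, 19 mm diameter) around the gauge's shaft, 55 mm below the collar's underside; hidden 55 mm down the bore at the start.
- gauge_foot (a point): Lower end of the gauge's shaft, on its axis, 110 mm below the collar's underside.
- board_mid (a point): Centre of the plywood guard board: 9 mm thick (its x axis), 100 mm wide (y), 130 mm high (z), about 0.08 kg, loose. It starts upright in a slot 28 mm deep and 11.5 mm wide across the front of the cradle, 110 mm level from the tube's mouth on the side to which the tube leans; its upper edge is 150 mm above the bench.
- rack: Fixed wooden rack, 185 mm (x) by 130 mm (y), 47 mm high; origin at the centre of its underside, z up. Three parallel slots run right across it along its y axis, centred at x = -50, 0 and +50 mm, each 15 mm wide and 35 mm deep, floor 12 mm above the bench. The slot at +50 mm holds the spare board; the other two are free.
- spare: Spare plywood board, 10 mm thick, 110 mm wide, 90 mm high, standing in the rack's slot at x = +50 mm; origin at the middle of its lower edge. Not to be moved.
- board: The same guard board; origin at the middle of its lower edge, axes as given for its centre.
- gauge: The whole plug gauge, 0.3 to 0.65 kg, loose; origin on the axis at the collar's underside, z along the axis up through the handle. Below the collar a 24 mm shaft runs 110 mm down the bore (1.5 mm play on the diameter). Only its weight and light friction hold it.
- glue: White glue bottle, 54 mm diameter, 140 mm high, standing on the bench; origin at the centre of its underside. Not to be moved.
- hardener: Small amber glass jar, 48 mm diameter, 60 mm high, standing on the bench; origin at the centre of its underside. Not to be moved.
- block: Cork sanding block, 100 x 60 x 33 mm, lying on the bench; origin at the centre of its underside. Not to be moved.
There are look-alikes about, which are no part of the job. Of the things shaped like the rack, the wooden one is meant. Leave any red look-alike of the gauge alone.

How it is judged:
By the outcome, as a careful person would: the job done as asked, in the order asked, and still so for the second after the job is handed in, while the arm keeps its last pose, push and grip.
It also fails if it takes over 64 s, if anything falls off the work surface, if the arm or the gripper's body presses on something with over 40 N, if the wrist force passes 120 N, or if a joint passes its speed limit or range.

## Working session

There is one attempt and no reset: what is moved stays moved. The work goes in short steps, Python scripts to look and compute and a tool call to move; the robot and the scene stay as the last step left them, time stands still between calls to the robot, and variables do not carry over. Pictures are saved under pics/ and viewed, at most 10 in all, crops included, and the job is handed in when it is done.

Besides the shell and the picture viewer there is one more tool, called as name(argument=value, ...) on one line, values as JSON. send_rows: Moves the arm, as the interface text tells. Its arguments: {"type":"object","properties":{"steps":{"type":"array","items":{"type":"object","properties":{"dp":{"type":"array","items":{"type":"number"}},"roll":{"type":"number"},"jaw":{"type":"number"}}}},"newtons":{"type":"number"}},"required":["steps"]}

```bash
ls; mkdir -p pics; python3 - <<'E'
from plant import r
import cv2,pickle
print(r.get_state())
d={}
for n in("side","top"):
    c=r.capture(n); d[n]=c
    cv2.imwrite(f"pics/{n}0.png",cv2.resize(c["image"],(800,600),interpolation=cv2.INTER_CUBIC))
    print(n,c["K"],c["rvec"],c["tvec"])
pickle.dump(d,open("cap0.pkl","wb"))
E
```

```text
pics
{'time_s': 0.0, 'joints': array([ 9.21932948e+01,  2.05922800e+01,  6.32722900e-01, -1.93341516e-02,
       -7.01368696e+01, -1.65088684e+01]), 'qd': array([ 0.07428336, -0.08979208, -0.10496165,  0.0552365 ,  0.12660832,
        0.00257724]), 'joint_torque': array([-3.68823848e-04, -5.82715237e+01,  2.93048286e+01,  6.99703574e+00,
        6.96582603e-03, -1.65651168e-04]), 'tcp_pos': array([0.16679385, 0.65357277, 0.23960763]), 'eef_rot': array([ 1.79902383e+02, -9.97760414e-03, -1.43221497e+01]), 'contact_force': array([ 0.54740242,  0.06810225, -0.43182685]), 'moment': array([0.04003543, 0.0281465 , 0.04564668]), 'gripper_force': 0.0, 'gripper_width': 0.08791513243653318}
side [[428.36478194   0.         261.48496573]
 [  0.         428.36478194 193.78386002]
 [  0.           0.           1.        ]] [ 0.42611894 -2.72498919  1.1896288 ] [0.53687562 0.17257445 1.16297506]
top [[381.67196026   0.         261.84967568]
 [  0.         381.67196026 192.22541312]
 [  0.           0.           1.        ]] [ 2.18905332 -2.22770233  0.06522127] [0.04484005 0.53410697 1.11768312]
```

View pics/side0.png

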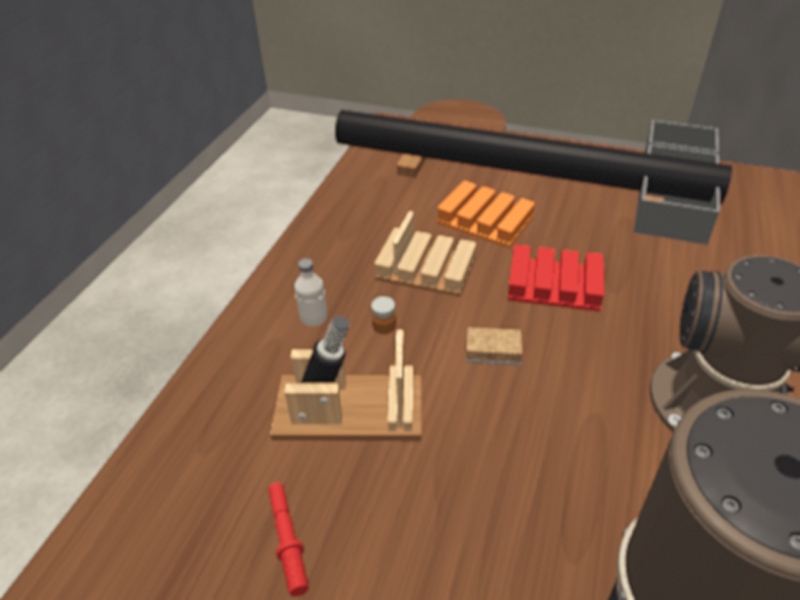

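View pics/top0.png

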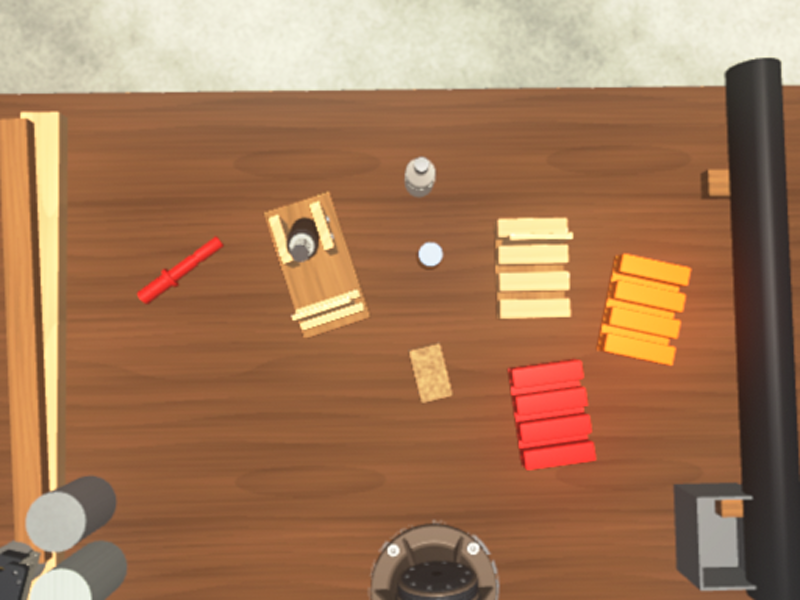

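The side view shows the wooden cradle (tube mouth about 330,348; board top at 399,335), and the wooden rack with the spare at about (425,262). In the top view the cradle is at (315,262) and the rack at (534,268). The red and orange look-alikes are elsewhere. Next I enlarge these areas with a pixel grid.

```bash
cat > h.py <<'E'
import numpy as np,cv2,pickle
from scipy.optimize import least_squares
from scipy.spatial.transform import Rotation as R
def proj(c,P): return cv2.projectPoints(np.atleast_2d(np.array(P,float)),c["rvec"],c["tvec"],c["K"],None)[0][:,0]
def back(c,uv,z):
    Rm=cv2.Rodrigues(c["rvec"])[0]; d=Rm.T@np.linalg.inv(c["K"])@[uv[0],uv[1],1]; o=-Rm.T@np.ravel(c["tvec"])
    return o+d*(z-o[2])/d[2]
def crop(c,x,y,w,h,s):
    im=cv2.resize(c["image"][y:y+h,x:x+w],None,fx=s,fy=s,interpolation=cv2.INTER_CUBIC)
    for k in range((x+9)//10*10,x+w,10):
        cv2.line(im,((k-x)*s,0),((k-x)*s,6),(0,255,0),1)
        if k%20==0: cv2.putText(im,str(k),((k-x)*s+2,14),0,.4,(0,255,0),1)
    for k in range((y+9)//10*10,y+h,10):
        cv2.line(im,(0,(k-y)*s),(6,(k-y)*s),(0,255,0),1)
        if k%20==0: cv2.putText(im,str(k),(8,(k-y)*s+4),0,.4,(0,255,0),1)
    return im
E
python3 - <<'E'
from h import *
d=pickle.load(open("cap0.pkl","rb"))
for n,b in dict(ct=("top",160,118,90,100),cs=("side",165,198,115,90)).items(): pass
a=crop(d["top"],162,118,80,100,5); b=crop(d["side"],200,0,1,1,1)
A=np.zeros((600,800,3),np.uint8)
A[:500,:400]=a; s=crop(d["top"],305,130,75,80,5); A[:400,405:780]=s
cv2.imwrite("pics/t1.png",A)
A=np.zeros((600,800,3),np.uint8)
s=crop(d["side"],170,198,105,90,5); A[:450,:525]=s
s=crop(d["side"],235,130,75,60,3); A[:180,530:755]=s
s=crop(d["side"],235,130,75,60,3)
cv2.imwrite("pics/s1.png",A)
for n in d: print(n,[ (x,proj(d[n],x)[0].round(1)) for x in ([0,0,0],[.5,0,0],[.5,.3,0],[.167,.654,.24])])
E
```

```text
side [([0, 0, 0], array([459.2, 257.3])), ([0.5, 0, 0], array([282.1, 217.8])), ([0.5, 0.3, 0], array([248.9, 300. ])), ([0.167, 0.654, 0.24], array([387.4, 476.7]))]
top [([0, 0, 0], array([277.2, 374.6])), ([0.5, 0, 0], array([273.9, 203.8])), ([0.5, 0.3, 0], array([172.9, 205.6])), ([0.167, 0.654, 0.24], array([ -3.8, 353.2]))]
```

View pics/t1.png

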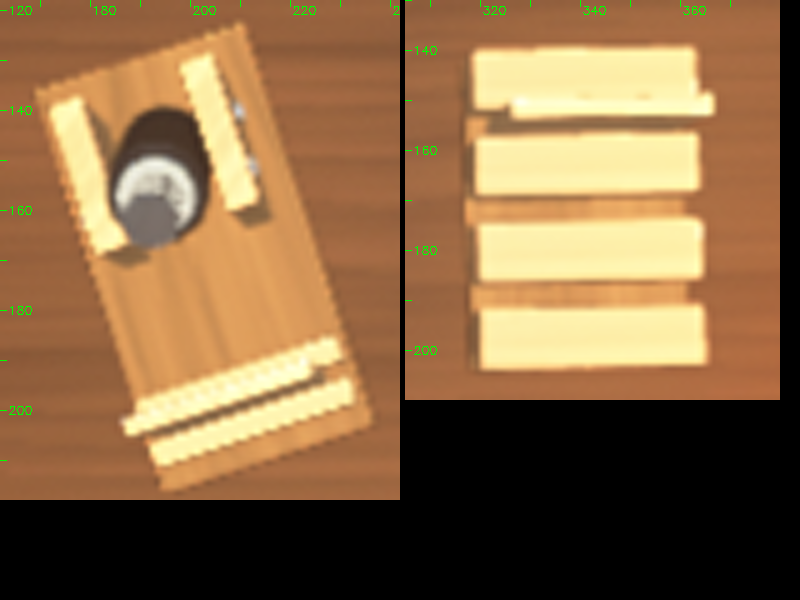

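View pics/s1.png

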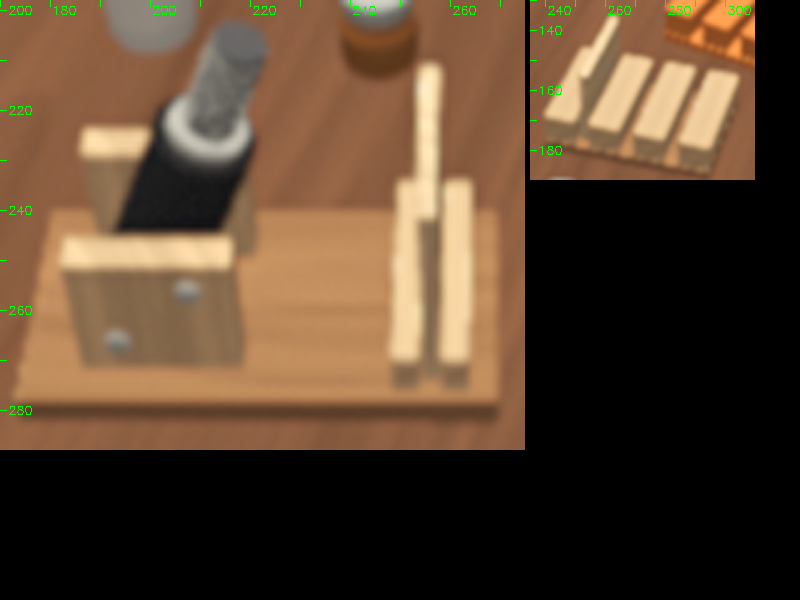

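The top crop shows the base corners at crop px (35,92), (243,22), (373,422) and (165,491), and the board's top strip from about (125,427) to (318,362). The handle top is at (152,221). The side crop shows the handle top at (240,37) and the board top at (430,63). The rack corners are clear, and its free slots are the two nearer the robot. Next I fit the poses.

```bash
cat > fit.py <<'E'
from h import *
d=pickle.load(open("cap0.pkl","rb"))
T=lambda X,Y:(162+(X-2)/5,118+(Y-2)/5)
S=lambda X,Y:(170+(X-2)/5,198+(Y-2)/5)
RT=lambda X,Y:(305+(X-405-2)/5,130+(Y-2)/5)
RS=lambda X,Y:(235+(X-530-1)/3,130+(Y-1)/3)
def W(p,P): # p x,y,yaw
    c,s=np.cos(p[2]),np.sin(p[2]);P=np.asarray(P,float)
    return np.array([p[0]+c*P[0]-s*P[1],p[1]+s*P[0]+c*P[1],P[2]])
s20,c20=np.sin(np.radians(20)),np.cos(np.radians(20))
def cobs(p):
    b0,l=p[3],p[4] # base centre X, board y
    h=[.068*s20,0,.15+.068*c20]
    o=[]
    for (X,Y),t,s in [((-.125,-.065),T(35,92),S(13,402)),((-.125,.065),T(243,22),S(50,210)),((.125,.065),T(373,422),S(497,210)),((.125,-.065),T(165,491),S(498,403))]:
        o+=[("top",[b0+X,Y,.02],t,1),("side",[b0+X,Y,.02],s,1)]
    o+=[("top",h,T(152,221),1),("side",h,S(240,37),1)]
    o+=[("top",[.11,l-.05,.15],T(125,427),.7),("top",[.11,l+.05,.15],T(318,362),.7),("side",[.11,l-.05,.15],S(430,70),.7)]
    return o
def res(p): return np.concatenate([w*(proj(d[n],W(p,P))[0]-uv) for n,P,uv,w in cobs(p)])
f=least_squares(res,[.6,.2,np.radians(-160),.03,0])
print("cradle",f.x,np.degrees(f.x[2])); print(np.round(f.fun.reshape(-1,2),1).tolist())
robs=[("top",[.0925,.065,.047],RT(473,50)),("top",[.0925,-.065,.047],RT(695,47)),("top",[-.0925,.065,.047],RT(481,369)),("top",[-.0925,-.065,.047],RT(706,364)),
("side",[-.0925,.065,.047],RS(709,146)),("side",[.0925,.065,.047],RS(574,120)),("side",[-.0925,-.065,.047],RS(738,72))]
rr=lambda p:np.concatenate([proj(d[n],W(p,P))[0]-uv for n,P,uv in robs])
g=least_squares(rr,[.6,-.2,0]); print("rack",g.x,np.degrees(g.x[2])); print(np.round(g.fun.reshape(-1,2),1).tolist())
pickle.dump((f.x,g.x),open("fit.pkl","wb"))
E
python3 - <<'E'
from fit import *
p,q=f.x,g.x
print("board top centre",W(p,[.11,p[4],.15]),"mouth",p[:2],"slot-50",W(q,[-.05,0,.012]),"slot0",W(q,[0,0,.012]))
# overlay
im={n:d[n]["image"].copy() for n in d}
S_=5
def ov(n,x,y,w,h):
    im=cv2.resize(d[n]["image"][y:y+h,x:x+w],None,fx=S_,fy=S_,interpolation=cv2.INTER_CUBIC)
    def L(pose,pts,col):
        uv=np.array([proj(d[n],W(pose,P))[0] for P in pts]); uv=((uv-[x,y])*S_+2).round().astype(int)
        cv2.polylines(im,[uv],False,col,1)
    l=p[4]
    for dx in(-.0045,.0045): L(p,[[.11+dx,l-.05,.02],[.11+dx,l-.05,.15],[.11+dx,l+.05,.15],[.11+dx,l+.05,.02]],(255,0,0))
    a=np.linspace(0,6.3,40)
    for r_,s in((.014,.068),(.02,.008),(.027,0)): L(p,[[s*s20+r_*np.cos(t)*c20,r_*np.sin(t),.15+s*c20-r_*np.cos(t)*s20] for t in a],(0,0,255))
    for dx in(-.0425,-.0575,-.0075,.0075): L(q,[[dx,-.065,.047],[dx,.065,.047]],(255,0,0))
    return im
A=np.zeros((600,800,3),np.uint8)
A[:450,:400]=ov("top",162,128,80,90); A[:450,400:800]=ov("side",190,198,80,90)
A[450:600,0:0]=0
cv2.imwrite("pics/ov.png",A)
E
```

```text
cradle [ 0.62502274  0.21498079 -2.837132    0.01977426  0.021362  ] -162.5556893108573
[[-0.6, -0.5], [-0.2, -0.5], [-0.1, -0.2], [0.1, -0.3], [0.6, 0.2], [0.1, -0.3], [-0.2, 0.5], [0.0, -0.5], [-0.4, 0.1], [0.3, 0.8], [6.3, -2.0], [5.1, -1.5], [-0.6, 14.9]]
rack [ 0.58702834 -0.19528617  0.0194613 ] 1.1150503436976031
[[-0.2, 1.5], [0.2, 0.5], [1.0, 1.8], [1.1, 1.1], [1.8, 0.4], [-9.1, -1.3], [1.3, 0.7]]
board top centre [0.52648565 0.1616256  0.15      ] mouth [0.62502274 0.21498079] slot-50 [ 0.5370378  -0.19625917  0.012     ] slot0 [ 0.58702834 -0.19528617  0.012     ]
```

View pics/ov.png

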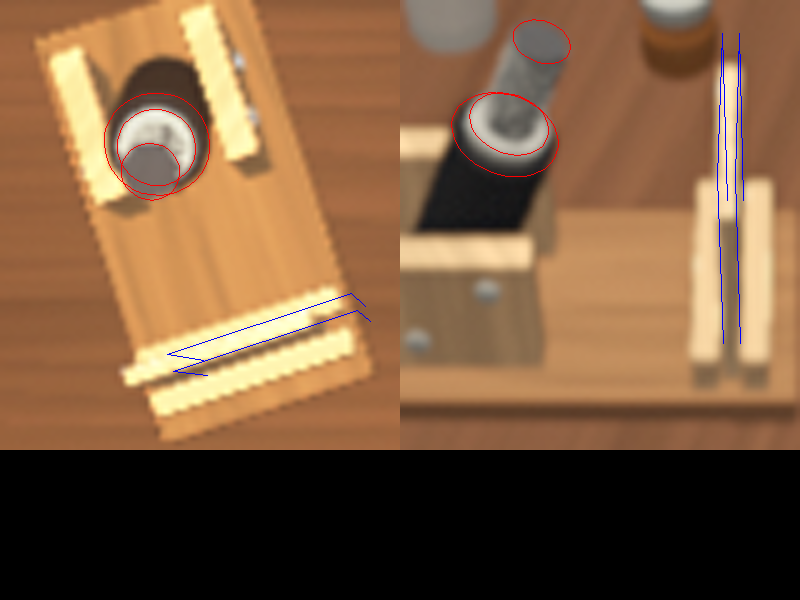

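The gauge overlay matches well. The bright strip in the side view is the board's top edge, running from (430,63) to (430,215) in the first side crop, so I misread that point. I refit with it corrected and drop the bad rack point.

```bash
sed -i 's/("side",\[.11,l-.05,.15\],S(430,70),.7)/("side",[.11,l-.05,.15],S(429,213),.7),("side",[.11,l+.05,.15],S(430,65),.7)/; s/("side",\[.0925,.065,.047\],RS(574,120)),//' fit.py
python3 - <<'E'
from fit import *
p,q=f.x,g.x
print("board top centre",W(p,[.11,p[4],.15]),"mouth",p[:2],"slot-50",W(q,[-.05,0,.012]),"slot0",W(q,[0,0,.012]))
def ov(n,x,y,w,h,S_):
    im=cv2.resize(d[n]["image"][y:y+h,x:x+w],None,fx=S_,fy=S_,interpolation=cv2.INTER_CUBIC)
    def L(pose,pts,col):
        uv=np.array([proj(d[n],W(pose,P))[0] for P in pts]); uv=((uv-[x,y])*S_+S_/2-.5).round().astype(int)
        cv2.polylines(im,[uv],False,col,1)
    l=p[4]
    for dx in(-.0045,.0045): L(p,[[.11+dx,l-.05,.02],[.11+dx,l-.05,.15],[.11+dx,l+.05,.15],[.11+dx,l+.05,.02]],(255,0,0))
    for dx in(-.0425,-.0575,-.0075,.0075,.0425,.0575): L(q,[[dx,-.065,.047],[dx,.065,.047]],(255,0,0))
    for dx in(-.0425,-.0575,-.0075,.0075,.0425,.0575): L(q,[[dx,-.065,.012],[dx,.065,.012]],(0,160,0))
    return im
A=np.zeros((600,800,3),np.uint8)
A[:300,:400]=ov("top",175,170,80,60,5); A[:300,400:800]=ov("side",215,198,80,60,5)
A[300:600,:400]=ov("top",308,130,80,60,5); A[300:600,400:800]=ov("side",235,130,80,60,5)
cv2.imwrite("pics/ov2.png",A)
E
```

```text
cradle [ 6.24990942e-01  2.14972507e-01 -2.83707523e+00  1.97415885e-02
 -1.03398102e-03] -162.55243664153056
[[-0.6, -0.5], [-0.2, -0.5], [-0.1, -0.2], [0.1, -0.3], [0.6, 0.2], [0.1, -0.3], [-0.2, 0.5], [0.0, -0.5], [-0.4, 0.1], [0.3, 0.8], [0.5, -0.1], [-0.7, 0.5], [-0.6, -0.2], [-0.1, -0.2]]
rack [ 0.59100988 -0.19438789  0.00651607] 0.3733434731031458
[[-0.2, -0.2], [0.3, -0.6], [0.2, 0.1], [0.3, 0.0], [0.2, 0.5], [0.3, 0.9]]
board top centre [0.51974183 0.1829773  0.15      ] mouth [0.62499094 0.21497251] slot-50 [ 0.54101094 -0.19471369  0.012     ] slot0 [ 0.59100988 -0.19438789  0.012     ]
```

View pics/ov2.png

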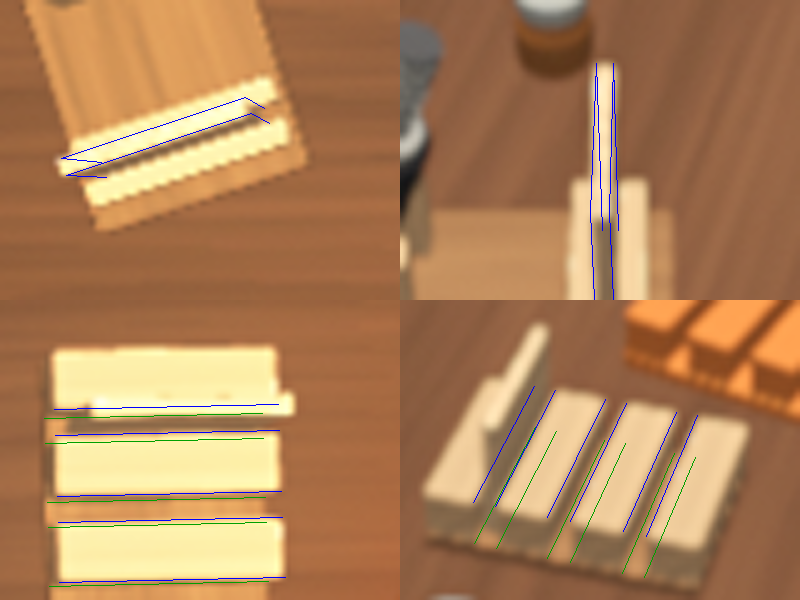

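The overlays now sit within about a millimetre: board in the upper panels, rack slots in the lower ones. If the jaws were centred on the board, the gripper body (±96 mm along the jaw line, bottom at about z 0.19) would hit the gauge handle, which reaches z 0.219. So I'll pinch the board about 48 mm off-centre, with a slight yaw that swings the body clear of the handle.

```bash
cat > go.py <<'E'
from h import *
from plant import r
p,q=pickle.load(open("fit.pkl","rb"))
def W(p,P):
    c,s=np.cos(p[2]),np.sin(p[2]);P=np.asarray(P,float)
    return np.array([p[0]+c*P[0]-s*P[1],p[1]+s*P[0]+c*P[1],P[2]])
def go(t,yaw,cur=None):
    """dp (mm) and roll (rad) from cur=(xyz,yaw) or the measured pose"""
    if cur is None:
        s=r.get_state(); cur=(s["tcp_pos"],s["eef_rot"][2])
        print("t",round(s["time_s"],2),"pos",s["tcp_pos"].round(4),"rot",s["eef_rot"].round(2),"F",s["contact_force"].round(1),"w",round(s["gripper_width"],4),"gf",round(s["gripper_force"],1),"j",s["joints"].round(0))
    Rm=R.from_euler("xyz",[180,0,cur[1]],degrees=True).as_matrix()
    print("->",np.round(t,4),yaw,"dp",(Rm.T@(np.array(t)-cur[0])*1e3).round(1),"roll",round(-np.radians((yaw-cur[1]+180)%360-180),4))
    return (np.array(t),yaw)
E
python3 - <<'E'
from go import *
a=go([*W(p,[.11,.047,0])[:2],.32],-77.55)
s=r.get_state();c0=(s["tcp_pos"],s["eef_rot"][2])
m=go([.35,.40,.32],-45,c0)
go(a[0],-77.55,m)
E
```

```text
t 0.1 pos [0.1668 0.6537 0.2397] rot [ 1.7992e+02 -1.0000e-02 -1.4320e+01] F [ 0.  -0.5 -0.6] w 0.0878 gf 0.0 j [ 92.  21.   1.  -0. -70. -17.]
-> [0.5341 0.1372 0.32  ] -77.55 dp [483.7 409.6 -80.3] roll 1.1036
-> [0.35 0.4  0.32] -45 dp [240.2 200.5 -80.3] roll 0.5355
-> [0.5341 0.1372 0.32  ] -77.55 dp [316.1  55.7   0. ] roll 0.5681
```

send_rows(steps=[{"dp": [30,25,-50],"roll": 0.1,"jaw": 45},{"dp": [85,70,-80],"roll": 0.22,"jaw": 45},{"dp": [135,115,-80],"roll": 0.33,"jaw": 45},{"dp": [185,155,-80],"roll": 0.44,"jaw": 45},{"dp": [240,200,-80],"roll": 0.54,"jaw": 45}])

```text
time_s: 0.72
tcp_pos: [0.3333, 0.4226, 0.3205]
eef_rot: [-180.0, 0.0, -45.4]
contact_force: [1.2, 0.7, -0.1]
gripper_width: 0.0435
gripper_force: 0.0
```

```bash
python3 - <<'E'
from go import *
go([*W(p,[.11,.047,0])[:2],.32],-77.55)
E
```

```text
t 0.72 pos [0.3333 0.4226 0.3205] rot [-1.800e+02  1.000e-02 -4.542e+01] F [ 1.2  0.7 -0.1] w 0.0435 gf 0.0 j [ 73.   5.  -9.  -0. -76. -28.]
-> [0.5341 0.1372 0.32  ] -77.55 dp [344.2  57.3   0.5] roll 0.5607
```

send_rows(steps=[{"dp": [60,10,0],"roll": 0.13,"jaw": 45},{"dp": [120,20,0],"roll": 0.26,"jaw": 45},{"dp": [180,32,0],"roll": 0.39,"jaw": 45},{"dp": [240,44,0],"roll": 0.5,"jaw": 45},{"dp": [300,54,0],"roll": 0.568,"jaw": 45}])

```text
time_s: 1.35
tcp_pos: [0.5061, 0.1715, 0.3205]
eef_rot: [-180.0, 0.0, -77.9]
contact_force: [0.6, 0.6, 0.3]
gripper_width: 0.0393
gripper_force: 0.0
```

send_rows(steps=[{"dp": [0,0,0],"roll": 0,"jaw": 45},{"dp": [0,0,0],"roll": 0,"jaw": 45}])

```text
time_s: 1.6
tcp_pos: [0.5054, 0.173, 0.3201]
eef_rot: [180.0, -0.0, -77.9]
contact_force: [0.2, 0.7, -0.0]
gripper_width: 0.0395
gripper_force: 0.0
```

```bash
python3 - <<'E'
from go import *
a=go([*W(p,[.11,.047,0])[:2],.32],-77.55)
go([*W(p,[.11,.047,0])[:2],.139],-77.55)
E
```

```text
t 1.6 pos [0.5054 0.173  0.3201] rot [179.96  -0.   -77.85] F [ 0.2  0.7 -0. ] w 0.0395 gf 0.0 j [ 40.   5. -10.  -0. -76. -28.]
-> [0.5341 0.1372 0.32  ] -77.55 dp [ 41.1 -20.6   0.1] roll -0.0053
t 1.6 pos [0.5054 0.173  0.3201] rot [179.96  -0.   -77.85] F [ 0.2  0.7 -0. ] w 0.0395 gf 0.0 j [ 40.   5. -10.  -0. -76. -28.]
-> [0.5341 0.1372 0.139 ] -77.55 dp [ 41.1 -20.6 181.1] roll -0.0053
```

send_rows(steps=[{"dp": [41,-20.5,0],"roll": -0.005,"jaw": 30},{"dp": [41,-20.5,40],"roll": -0.005,"jaw": 30},{"dp": [41,-20.5,80],"roll": -0.005,"jaw": 30},{"dp": [41,-20.5,110],"roll": -0.005,"jaw": 30},{"dp": [41,-20.5,110],"roll": -0.005,"jaw": 30}])

```text
time_s: 2.22
tcp_pos: [0.5324, 0.1383, 0.2085]
eef_rot: [179.7, -0.1, -77.4]
contact_force: [0.2, 0.6, 1.0]
gripper_width: 0.0263
gripper_force: 0.0
```

```bash
python3 - <<'E'
from go import *
go([*W(p,[.11,.047,0])[:2],.139],-77.55)
E
```

```text
t 2.23 pos [0.5324 0.1383 0.2085] rot [ 1.7975e+02 -7.0000e-02 -7.7380e+01] F [0.2 0.6 1. ] w 0.0263 gf 0.0 j [ 35.  10. -18.  -0. -62. -22.]
-> [0.5341 0.1372 0.139 ] -77.55 dp [ 1.5 -1.5 69.5] roll 0.003
```

Descend in two steps, watching the force, then close gently.

send_rows(steps=[{"dp": [1,-1,15],"roll": 0.003,"jaw": 30},{"dp": [1,-1,30],"roll": 0.003,"jaw": 30},{"dp": [1,-1,45],"roll": 0.003,"jaw": 30},{"dp": [1,-1,57],"roll": 0.003,"jaw": 30},{"dp": [1,-1,68],"roll": 0.003,"jaw": 30}])

```text
time_s: 2.85
tcp_pos: [0.5354, 0.1368, 0.1416]
eef_rot: [180.0, -0.0, -77.7]
contact_force: [-0.1, 0.6, 0.2]
gripper_width: 0.0265
gripper_force: 0.0
```

send_rows(newtons=12, steps=[{"dp": [0,0,0],"roll": 0,"jaw": 18},{"dp": [0,0,0],"roll": 0,"jaw": 18},{"dp": [0,0,0],"roll": 0,"jaw": 5},{"dp": [0,0,0],"roll": 0,"jaw": 5},{"dp": [0,0,0],"roll": 0,"jaw": 5}])

```text
time_s: 3.48
tcp_pos: [0.5356, 0.1369, 0.1429]
eef_rot: [-180.0, 0.0, -77.7]
contact_force: [-0.4, -0.1, 2.9]
gripper_width: 0.009
gripper_force: 11.8
```

```bash
python3 - <<'E'
from go import *
go([*W(p,[.11,.047,0])[:2],.139],-77.55)
E
```

```text
t 3.48 pos [0.5356 0.1369 0.1429] rot [-1.7995e+02  1.0000e-02 -7.7670e+01] F [-0.4 -0.1  2.9] w 0.009 gf 11.8 j [ 35.  14. -22.   0. -53. -22.]
-> [0.5341 0.1372 0.139 ] -77.55 dp [-0.5  1.4  3.9] roll -0.0021
```

send_rows(newtons=30, steps=[{"dp": [0,0,0],"roll": 0,"jaw": 3},{"dp": [0,0,-5],"roll": 0,"jaw": 3},{"dp": [0,0,-15],"roll": 0,"jaw": 3},{"dp": [0,0,-28],"roll": 0,"jaw": 3},{"dp": [0,0,-42],"roll": 0,"jaw": 3}])

```text
time_s: 4.1
tcp_pos: [0.5356, 0.1369, 0.1857]
eef_rot: [-180.0, 0.0, -77.7]
contact_force: [0.8, 1.6, -2.0]
gripper_width: 0.0083
gripper_force: 29.6
```

send_rows(steps=[{"dp": [0,0,-15],"roll": 0,"jaw": 3},{"dp": [0,0,-35],"roll": 0,"jaw": 3},{"dp": [0,0,-60],"roll": 0,"jaw": 3},{"dp": [0,0,-80],"roll": 0,"jaw": 3},{"dp": [0,0,-80],"roll": 0,"jaw": 3}])

```text
time_s: 4.72
tcp_pos: [0.5363, 0.1372, 0.2669]
eef_rot: [-179.8, 0.1, -77.7]
contact_force: [-0.3, 0.2, -0.5]
gripper_width: 0.0087
gripper_force: 29.6
```

```bash
python3 - <<'E'
from go import *
go([.5,.1,.27],-77.55)
c=r.capture("side"); t=r.capture("top"); pickle.dump(dict(side=c,top=t),open("cap1.pkl","wb"))
A=np.zeros((600,800,3),np.uint8); A[:600,:400]=crop(c,170,140,100,150,4); A[:400,400:800]=crop(t,170,120,100,100,4)
cv2.imwrite("pics/lift.png",A)
E
```

```text
t 4.72 pos [0.5363 0.1372 0.2669] rot [-1.7977e+02  7.0000e-02 -7.7680e+01] F [-0.3  0.2 -0.5] w 0.0087 gf 29.6 j [ 35.   8. -13.   0. -69. -22.]
-> [0.5  0.1  0.27] -77.55 dp [28.6 43.4 -3.1] roll -0.0022
```

View pics/lift.png

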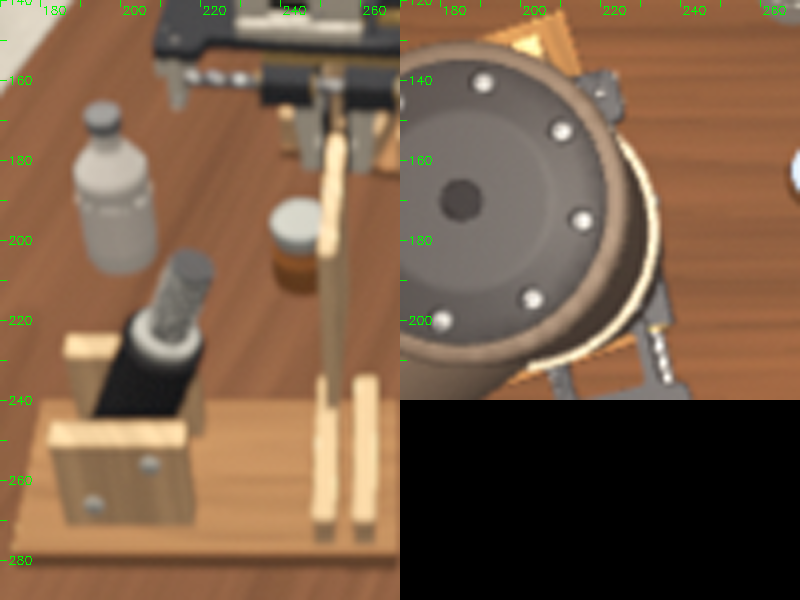

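The board is held clear of the slot. Its top edge runs from crop (327,255) to (337,135) and its lower near corner is at (332,405). The gauge is undisturbed. I now fit the board's pose in the grip from these points.

```bash
cat >> go.py <<'E'
def inhand(c,obs,pos,yaw):
    """fit board (tx offset of centre, top height rel tcp, sag, yaw slip) from [(Y,Z,uv)], Y +-.05 along tool x, Z 0 top / -.13"""
    def pt(v,Y,Z):
        a,b,sag,dy=v; cs,sn=np.cos(sag),np.sin(sag)
        u=a+Y*cs+Z*sn; w=b-Y*sn+Z*cs; ang=np.radians(yaw)+dy
        return np.array([pos[0]+u*np.cos(ang),pos[1]+u*np.sin(ang),pos[2]+w])
    f=least_squares(lambda v:np.concatenate([np.concatenate([proj(c,pt(v,Y,Z))[0]-uv for Y,Z,uv in obs]),[v[2]*20,v[3]*20,(v[0]+.048)*200]]),[-.048,.007,0,0])
    print("offset,top,sag,dyaw",f.x.round(4),np.degrees(f.x[2:]).round(2),"res",f.fun.round(1)); return f.x
E
python3 - <<'E'
from go import *
c=pickle.load(open("cap1.pkl","rb"))["side"]
U=lambda X,Y:np.array([170+(X-1.5)/4,140+(Y-1.5)/4])
inhand(c,[(-.05,0,U(327,255)),(.05,0,U(337,135)),(-.05,-.13,U(332,405))],[.5363,.1372,.2669],-77.68)
E
```

```text
offset,top,sag,dyaw [-0.0465  0.0035 -0.0236  0.0558] [-1.35  3.2 ] res [-0.5 -0.1 -0.3 -0.2 -0.1  0.4 -0.5  1.1  0.3]
```

```bash
python3 - <<'E'
from go import *
go([.5413,-.2412,.267],-92.6)
E
```

```text
t 4.83 pos [0.5351 0.1368 0.2645] rot [-1.7999e+02  3.0000e-02 -7.7690e+01] F [ 0.1 -0.7 -2.3] w 0.0086 gf 29.6 j [ 35.   8. -13.  -0. -69. -22.]
-> [ 0.5413 -0.2412  0.267 ] -92.6 dp [370.7  74.6  -2.5] roll 0.2602
```

send_rows(steps=[{"dp": [20,4,-2],"roll": 0.03,"jaw": 3},{"dp": [55,11,-2],"roll": 0.07,"jaw": 3},{"dp": [95,19,-2],"roll": 0.11,"jaw": 3},{"dp": [135,27,-2],"roll": 0.15,"jaw": 3},{"dp": [175,35,-2],"roll": 0.19,"jaw": 3}])

```text
time_s: 5.45
tcp_pos: [0.5378, -0.0438, 0.2659]
eef_rot: [179.9, -0.0, -88.7]
contact_force: [-0.1, -1.0, -0.8]
gripper_width: 0.0086
gripper_force: 29.6
```

```bash
python3 - <<'E'
from go import *
go([.5413,-.2412,.267],-92.6)
E
```

```text
t 5.45 pos [ 0.5378 -0.0438  0.2659] rot [ 1.7993e+02 -2.0000e-02 -8.8710e+01] F [-0.1 -1.  -0.8] w 0.0086 gf 29.6 j [ 16.   7. -14.   0. -69. -15.]
-> [ 0.5413 -0.2412  0.267 ] -92.6 dp [197.5   1.   -1.1] roll 0.068
```

send_rows(steps=[{"dp": [45,0,-1],"roll": 0.02,"jaw": 3},{"dp": [90,0,-1],"roll": 0.03,"jaw": 3},{"dp": [135,0.5,-1],"roll": 0.05,"jaw": 3},{"dp": [170,1,-1],"roll": 0.06,"jaw": 3},{"dp": [195,1,-1],"roll": 0.068,"jaw": 3}])

```text
time_s: 6.08
tcp_pos: [0.5413, -0.2389, 0.2666]
eef_rot: [179.9, 0.0, -92.6]
contact_force: [0.4, -0.3, -0.2]
gripper_width: 0.0087
gripper_force: 29.6
```

send_rows(steps=[{"dp": [0,0,0],"roll": 0,"jaw": 3},{"dp": [0,0,20],"roll": 0,"jaw": 3},{"dp": [0,0,50],"roll": 0,"jaw": 3},{"dp": [0,0,62],"roll": 0,"jaw": 3},{"dp": [0,0,62],"roll": 0,"jaw": 3}])

```text
time_s: 6.7
tcp_pos: [0.5419, -0.2364, 0.2048]
eef_rot: [179.9, -0.0, -92.5]
contact_force: [0.0, 0.3, -0.7]
gripper_width: 0.0086
gripper_force: 29.6
```

```bash
python3 - <<'E'
from go import *
go([.5413,-.2412,.205],-92.6)
c=r.capture("side"); t=r.capture("top"); pickle.dump(dict(side=c,top=t),open("cap2.pkl","wb"))
A=np.zeros((600,800,3),np.uint8); A[:600,:480]=crop(c,240,85,80,100,6); A[:320,480:800]=crop(t,290,110,80,80,4)
cv2.imwrite("pics/rack.png",A)
E
```

```text
t 6.7 pos [ 0.5419 -0.2364  0.2048] rot [179.89  -0.   -92.46] F [ 0.   0.3 -0.7] w 0.0086 gf 29.6 j [ -5.  14. -13.   0. -63.   2.]
-> [ 0.5413 -0.2412  0.205 ] -92.6 dp [ 4.8  0.4 -0.2] roll 0.0025
```

View pics/rack.png

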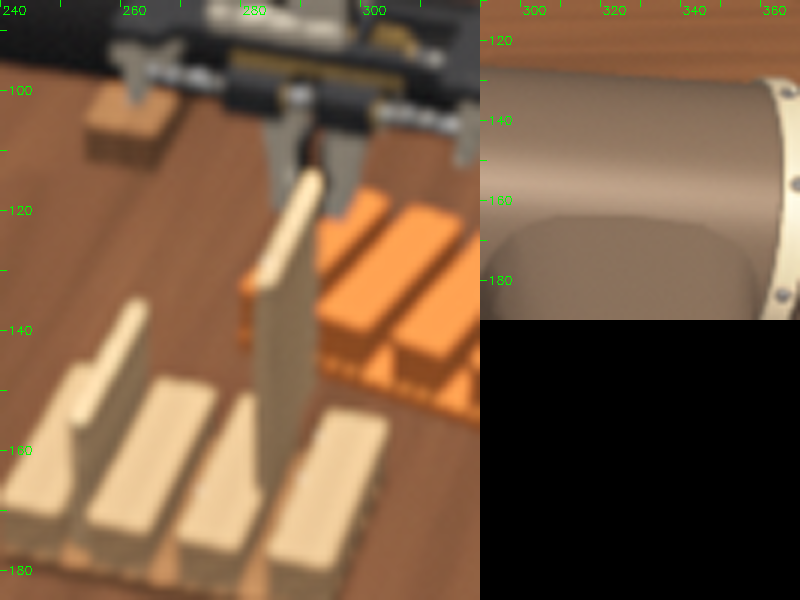

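The board is above the near slot. Its near top end is at crop (266,285), the far top end at (314,176) and the near bottom at (262,492). I compare this with the slot line.

```bash
python3 - <<'E'
from go import *
c=pickle.load(open("cap2.pkl","rb"))["side"]
U=lambda X,Y:np.array([240+(X-2.5)/6,85+(Y-2.5)/6])
pos=np.array([.5419,-.2364,.2048]);yaw=-92.46
v=inhand(c,[(-.05,0,U(266,285)),(.05,0,U(314,176)),(-.05,-.13,U(262,492))],pos,yaw)
ang=np.radians(yaw)+v[3]; cq,sq=np.cos(q[2]),np.sin(q[2])
for Y in(-.05,.05):
    P=pos[:2]+(v[0]+Y)*np.array([np.cos(ang),np.sin(ang)])-q[:2]
    print("rack frame",cq*P[0]+sq*P[1],-sq*P[0]+cq*P[1])
for n,uv in(("nt",U(266,285)),("ft",U(314,176))): 
    P=back(c,uv,.2083)[:2]-q[:2]; print(n,cq*P[0]+sq*P[1],-sq*P[0]+cq*P[1])
P=back(c,U(262,492),.0783)[:2]-q[:2]; print("nb",cq*P[0]+sq*P[1],-sq*P[0]+cq*P[1])
E
```

```text
offset,top,sag,dyaw [-0.0465  0.0034 -0.0102  0.0617] [-0.58  3.54] res [-0.3  0.   0.  -0.  -0.5 -0.  -0.2  1.2  0.3]
rack frame -0.050567040841909335 0.05475702602008363
rack frame -0.049339066538358234 -0.04523543409121588
nt -0.051698865309693545 0.05531399338399242
ft -0.04913398270583065 -0.045746320567803755
nb -0.052215435448526366 0.053925865470112216
```

send_rows(steps=[{"dp": [4.5,0,0],"roll": 0.017,"jaw": 3},{"dp": [4.5,0,12],"roll": 0.017,"jaw": 3},{"dp": [4.5,0,24],"roll": 0.017,"jaw": 3},{"dp": [4.5,0,34],"roll": 0.017,"jaw": 3},{"dp": [4.5,0,40],"roll": 0.017,"jaw": 3}])

```text
time_s: 7.42
tcp_pos: [0.5419, -0.241, 0.1643]
eef_rot: [179.9, 0.0, -93.4]
contact_force: [0.1, -0.5, 0.2]
gripper_width: 0.0084
gripper_force: 29.6
```

send_rows(steps=[{"dp": [0,0,8],"roll": 0,"jaw": 3},{"dp": [0,0,14],"roll": 0,"jaw": 3},{"dp": [0,0,20],"roll": 0,"jaw": 3},{"dp": [0,0,24],"roll": 0,"jaw": 3},{"dp": [0,0,24],"roll": 0,"jaw": 3}])

```text
time_s: 8.05
tcp_pos: [0.542, -0.241, 0.1411]
eef_rot: [180.0, 0.0, -93.4]
contact_force: [0.4, 0.7, -0.3]
gripper_width: 0.0088
gripper_force: 29.6
```

send_rows(steps=[{"dp": [0,0,1],"roll": 0,"jaw": 3},{"dp": [0,0,2],"roll": 0,"jaw": 3},{"dp": [0,0,2.5],"roll": 0,"jaw": 3},{"dp": [0,0,2.5],"roll": 0,"jaw": 3}])

```text
time_s: 8.55
tcp_pos: [0.5422, -0.2411, 0.139]
eef_rot: [-180.0, -0.0, -93.4]
contact_force: [0.1, 0.7, -0.2]
gripper_width: 0.0087
gripper_force: 29.6
```

send_rows(steps=[{"dp": [0,0,0],"roll": 0,"jaw": 14},{"dp": [0,0,0],"roll": 0,"jaw": 20},{"dp": [0,0,0],"roll": 0,"jaw": 35},{"dp": [0,0,0],"roll": 0,"jaw": 35},{"dp": [0,0,0],"roll": 0,"jaw": 35}])

```text
time_s: 9.18
tcp_pos: [0.5422, -0.2411, 0.139]
eef_rot: [-180.0, -0.0, -93.4]
contact_force: [-0.5, -0.6, 0.4]
gripper_width: 0.0305
gripper_force: 0.0
```

send_rows(steps=[{"dp": [0,0,-20],"roll": 0,"jaw": 35},{"dp": [0,0,-60],"roll": 0,"jaw": 35},{"dp": [0,0,-110],"roll": 0,"jaw": 35},{"dp": [0,0,-160],"roll": 0,"jaw": 40},{"dp": [0,0,-190],"roll": 0,"jaw": 50}])

```text
time_s: 9.8
tcp_pos: [0.5427, -0.2413, 0.3321]
eef_rot: [-179.8, -0.0, -93.4]
contact_force: [0.2, 0.7, -1.1]
gripper_width: 0.04
gripper_force: 0.0
```

```bash
python3 - <<'E'
from go import *
s20,c20=np.sin(np.radians(20)),np.cos(np.radians(20))
for s in(.04,):
    g=W(p,[s*s20,0,.15+s*c20-.005]); 
go([g[0],g[1],.32],17.45)
go([g[0],g[1],.32],-162.55)
c=r.capture("side")
cv2.imwrite("pics/placed.png",crop(c,235,95,90,90,6))
E
```

```text
t 9.8 pos [ 0.5427 -0.2413  0.3321] rot [-1.7981e+02 -4.0000e-02 -9.3430e+01] F [ 0.2  0.7 -1.1] w 0.04 gf 0.0 j [ -5.  10.  -2.   0. -78.   2.]
-> [0.6119 0.2109 0.32  ] 17.45 dp [-455.5  -42.1   12.1] roll -1.9352
t 9.8 pos [ 0.5427 -0.2413  0.3321] rot [-1.7981e+02 -4.0000e-02 -9.3430e+01] F [ 0.2  0.7 -1.1] w 0.04 gf 0.0 j [ -5.  10.  -2.   0. -78.   2.]
-> [0.6119 0.2109 0.32  ] -162.55 dp [-455.5  -42.1   12.1] roll 1.2064
```

View pics/placed.png

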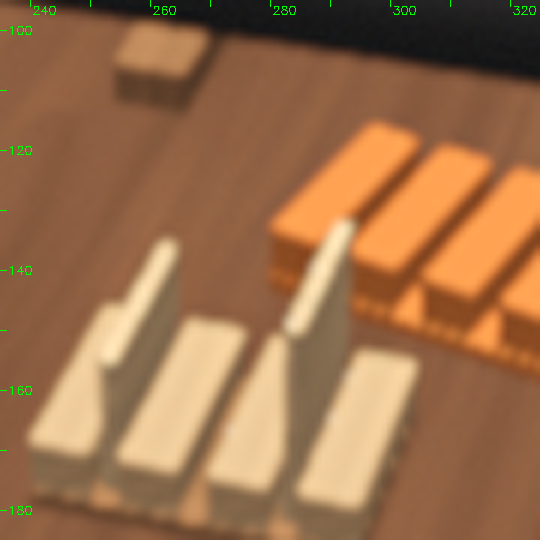

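The board now stands in the near free slot, with its near top end at crop (298,325). I check its height numerically after the next move. Moving to the gauge.

send_rows(steps=[{"dp": [-40,-4,5],"roll": 0.14,"jaw": 60},{"dp": [-90,-8,5],"roll": 0.28,"jaw": 60},{"dp": [-140,-13,5],"roll": 0.42,"jaw": 60},{"dp": [-190,-18,5],"roll": 0.56,"jaw": 60},{"dp": [-240,-22,5],"roll": 0.7,"jaw": 60}])

```text
time_s: 10.48
tcp_pos: [0.5785, -0.0012, 0.3238]
eef_rot: [-180.0, 0.0, -133.8]
contact_force: [0.6, -0.1, -0.4]
gripper_width: 0.0524
gripper_force: 0.0
```

```bash
python3 - <<'E'
from go import *
go([.6119,.2109,.325],-162.55)
c=r.capture("side"); print([proj(c,W(q,[-.05,y,z]))[0].round(1) for y in(.05,.055) for z in (.142,.148)])
E
```

```text
t 10.47 pos [ 0.5785 -0.0012  0.3238] rot [-1.8000e+02  1.0000e-02 -1.3381e+02] F [ 0.6 -0.1 -0.4] w 0.0524 gf 0.0 j [ 19.   9.  -4.  -0. -77. -63.]
-> [0.6119 0.2109 0.325 ] -162.55 dp [-176.1  122.7   -1.2] roll 0.5016
[array([283.3, 149.3]), array([283.4, 147.7]), array([282.9, 150.2]), array([282.9, 148.6])]
```

send_rows(steps=[{"dp": [-40,28,0],"roll": 0.12,"jaw": 60},{"dp": [-80,56,0],"roll": 0.24,"jaw": 60},{"dp": [-120,84,0],"roll": 0.36,"jaw": 60},{"dp": [-150,105,0],"roll": 0.45,"jaw": 60},{"dp": [-170,119,0],"roll": 0.5,"jaw": 60}])

```text
time_s: 11.15
tcp_pos: [0.6094, 0.2042, 0.3233]
eef_rot: [-180.0, -0.0, -162.2]
contact_force: [-1.1, -0.5, -0.6]
gripper_width: 0.0528
gripper_force: 0.0
```

send_rows(steps=[{"dp": [0,0,0],"roll": 0,"jaw": 60},{"dp": [0,0,0],"roll": 0,"jaw": 60}])

```text
time_s: 11.4
tcp_pos: [0.6093, 0.2021, 0.3237]
eef_rot: [-180.0, -0.0, -162.1]
contact_force: [0.4, -0.7, 0.1]
gripper_width: 0.0522
gripper_force: 0.0
```

```bash
python3 - <<'E'
from go import *
s=.04;t=np.radians(20)
g=W(p,[s*np.sin(t),0,.15+s*np.cos(t)-.005]); go(g,-162.55)
E
```

```text
t 11.4 pos [0.6093 0.2021 0.3237] rot [-1.7999e+02 -3.0000e-02 -1.6214e+02] F [ 0.4 -0.7  0.1] w 0.0522 gf 0.0 j [  36.   15.    4.    0.  -79. -108.]
-> [0.6119 0.2109 0.1826] -162.55 dp [ -5.2   7.5 141.1] roll 0.0071
```

send_rows(steps=[{"dp": [-5.2,7.5,20],"roll": 0.007,"jaw": 60},{"dp": [-5.2,7.5,45],"roll": 0.007,"jaw": 60},{"dp": [-5.2,7.5,65],"roll": 0.007,"jaw": 60},{"dp": [-5.2,7.5,65],"roll": 0.007,"jaw": 60}])

```text
time_s: 11.9
tcp_pos: [0.6113, 0.2098, 0.2576]
eef_rot: [-180.0, -0.2, -162.6]
contact_force: [0.3, -0.3, 0.5]
gripper_width: 0.0522
gripper_force: 0.0
```

```bash
python3 - <<'E'
from go import *
s=.04;t=np.radians(20)
g=W(p,[s*np.sin(t),0,.15+s*np.cos(t)-.005]); go(g,-162.55)
E
```

```text
t 11.9 pos [0.6113 0.2098 0.2576] rot [-1.7996e+02 -1.6000e-01 -1.6263e+02] F [ 0.3 -0.3  0.5] w 0.0522 gf 0.0 j [  36.   17.   -2.   -0.  -71. -109.]
-> [0.6119 0.2109 0.1826] -162.55 dp [-0.9  0.9 75.1] roll -0.0015
```

send_rows(steps=[{"dp": [-0.9,0.9,15],"roll": -0.0015,"jaw": 60},{"dp": [-0.9,0.9,32],"roll": -0.0015,"jaw": 60},{"dp": [-0.9,0.9,50],"roll": -0.0015,"jaw": 60},{"dp": [-0.9,0.9,65],"roll": -0.0015,"jaw": 60},{"dp": [-0.9,0.9,75],"roll": -0.0015,"jaw": 60}])

```text
time_s: 12.52
tcp_pos: [0.6124, 0.2121, 0.1825]
eef_rot: [-180.0, -0.1, -162.5]
contact_force: [0.7, -0.5, 0.0]
gripper_width: 0.0527
gripper_force: 0.0
```

send_rows(newtons=5, steps=[{"dp": [0,0,0],"roll": 0,"jaw": 40},{"dp": [0,0,0],"roll": 0,"jaw": 36},{"dp": [0,0,0],"roll": 0,"jaw": 34},{"dp": [0,0,0],"roll": 0,"jaw": 30},{"dp": [0,0,0],"roll": 0,"jaw": 28}])

```text
time_s: 13.15
tcp_pos: [0.6128, 0.2116, 0.1845]
eef_rot: [-180.0, 0.0, -162.5]
contact_force: [-1.3, -4.1, 3.9]
gripper_width: 0.0278
gripper_force: 5.0
```

```bash
python3 - <<'E'
from go import *
s=.04;t=np.radians(20)
g=W(p,[s*np.sin(t),0,.15+s*np.cos(t)-.005]); go(g,-162.55); print(r.get_state()["moment"])
E
```

```text
t 13.15 pos [0.6128 0.2116 0.1845] rot [-1.7996e+02  1.0000e-02 -1.6251e+02] F [-1.3 -4.1  3.9] w 0.0278 gf 5.0 j [  36.   20.   -7.    0.  -62. -109.]
-> [0.6119 0.2109 0.1826] -162.55 dp [ 1.  -0.5  1.9] roll 0.0006
[-1.50412613  0.0967659  -0.03896026]
```

send_rows(steps=[{"dp": [0,-0.7,0],"roll": 0,"jaw": 26},{"dp": [0,-0.7,0],"roll": 0,"jaw": 26},{"dp": [0,-0.7,0],"roll": 0,"jaw": 26}])

```text
time_s: 13.52
tcp_pos: [0.6128, 0.2115, 0.1845]
eef_rot: [180.0, 0.0, -162.5]
contact_force: [-3.2, -3.2, 5.2]
gripper_width: 0.028
gripper_force: 5.0
```

```bash
python3 - <<'E'
from go import *
s=.04;t=np.radians(20)
g=W(p,[s*np.sin(t),0,.15+s*np.cos(t)-.005]); go(g,-162.55); print(r.get_state()["moment"])
E
```

```text
t 13.53 pos [0.6128 0.2115 0.1845] rot [ 1.800e+02  2.000e-02 -1.625e+02] F [-3.2 -3.2  5.2] w 0.028 gf 5.0 j [  36.   20.   -7.    0.  -62. -109.]
-> [0.6119 0.2109 0.1826] -162.55 dp [ 1.1 -0.3  1.9] roll 0.0008
[-0.9653326   0.61453854 -0.02650183]
```

send_rows(newtons=40, steps=[{"dp": [0.5,-0.6,-1],"roll": 0,"jaw": 22},{"dp": [0.7,-0.6,-2],"roll": 0,"jaw": 22},{"dp": [0.7,-0.6,-2],"roll": 0,"jaw": 22},{"dp": [0.7,-0.6,-2],"roll": 0,"jaw": 22}])

```text
time_s: 14.02
tcp_pos: [0.6123, 0.211, 0.1856]
eef_rot: [180.0, -0.0, -162.5]
contact_force: [0.5, 0.5, -4.8]
gripper_width: 0.027
gripper_force: 40.0
```

```bash
python3 - <<'E'
from go import *
s=.04;t=np.radians(20)
g=W(p,[s*np.sin(t),0,.15+s*np.cos(t)-.005]); go(g,-162.55); print(r.get_state()["moment"])
s=r.get_state();print(R.from_euler("xyz",s["eef_rot"],degrees=True).inv().apply(s["contact_force"]))
E
```

```text
t 14.03 pos [0.6123 0.211  0.1856] rot [ 1.7999e+02 -2.0000e-02 -1.6250e+02] F [ 0.5  0.5 -4.8] w 0.027 gf 40.0 j [  36.   20.   -7.   -0.  -63. -109.]
-> [0.6119 0.2109 0.1826] -162.55 dp [0.4 0.  3. ] roll 0.0008
[ 0.02746262 -0.78031309 -0.05439037]
[-0.64792079  0.29181654  4.78914754]
```

send_rows(steps=[{"dp": [1.4,0,-3.8],"roll": 0,"jaw": 22},{"dp": [3.4,0,-9.4],"roll": 0,"jaw": 22},{"dp": [5.5,0,-15.0],"roll": 0,"jaw": 22},{"dp": [7.5,0,-20.7],"roll": 0,"jaw": 22},{"dp": [8.6,0,-23.5],"roll": 0,"jaw": 22}])

```text
time_s: 14.65
tcp_pos: [0.6039, 0.2082, 0.2101]
eef_rot: [180.0, 0.0, -162.5]
contact_force: [1.2, 0.1, -4.5]
gripper_width: 0.0276
gripper_force: 40.0
```

```bash
python3 - <<'E'
from go import *
t=np.radians(20); P0=np.array([.6123,.211,.1856]); L=.070
go(P0+W([0,0,p[2]],[L*np.sin(t),0,L*np.cos(t)]),-162.55); s=r.get_state(); print(s["moment"])
print(R.from_euler("xyz",s["eef_rot"],degrees=True).inv().apply(s["contact_force"]))
E
```

```text
t 14.65 pos [0.6039 0.2082 0.2101] rot [ 1.7999e+02  1.0000e-02 -1.6250e+02] F [ 1.2  0.1 -4.5] w 0.0276 gf 40.0 j [  36.   18.   -7.   -0.  -65. -109.]
-> [0.5895 0.2038 0.2514] -162.55 dp [ 15.1   0.2 -41.3] roll 0.0008
[ 0.0740409  -0.4066453   0.04055874]
[-1.13966768 -0.23784793  4.46498734]
```

Side force is about 1 N, so it is drawing freely. Continue.

send_rows(steps=[{"dp": [1.7,0,-4.7],"roll": 0,"jaw": 22},{"dp": [3.8,0,-10.3],"roll": 0,"jaw": 22},{"dp": [5.8,0,-16.0],"roll": 0,"jaw": 22},{"dp": [7.9,0,-21.6],"roll": 0,"jaw": 22},{"dp": [8.9,0,-24.4],"roll": 0,"jaw": 22}])

```text
time_s: 15.28
tcp_pos: [0.5955, 0.2055, 0.2343]
eef_rot: [180.0, 0.0, -162.5]
contact_force: [-0.2, -0.1, -4.8]
gripper_width: 0.0272
gripper_force: 40.0
```

```bash
python3 - <<'E'
from go import *
t=np.radians(20); P0=np.array([.6123,.211,.1856]); L=.070
go(P0+W([0,0,p[2]],[L*np.sin(t),0,L*np.cos(t)]),-162.55); s=r.get_state(); print(s["moment"])
print(R.from_euler("xyz",s["eef_rot"],degrees=True).inv().apply(s["contact_force"]))
E
```

```text
t 15.28 pos [0.5955 0.2055 0.2343] rot [ 1.7999e+02  1.0000e-02 -1.6251e+02] F [-0.2 -0.1 -4.8] w 0.0272 gf 40.0 j [  37.   17.   -6.   -0.  -68. -109.]
-> [0.5895 0.2038 0.2514] -162.55 dp [  6.3   0.2 -17. ] roll 0.0007
[-0.00313979 -0.2098091   0.03983573]
[2.30581466e-01 2.33567115e-03 4.75221416e+00]
```

send_rows(steps=[{"dp": [1.5,0,-4.2],"roll": 0,"jaw": 22},{"dp": [3.4,0,-9.4],"roll": 0,"jaw": 22},{"dp": [4.8,0,-13.2],"roll": 0,"jaw": 22},{"dp": [5.8,0.1,-16],"roll": 0,"jaw": 22},{"dp": [5.8,0.1,-16],"roll": 0,"jaw": 22}])

```text
time_s: 15.9
tcp_pos: [0.5901, 0.2039, 0.2501]
eef_rot: [180.0, 0.0, -162.5]
contact_force: [0.3, -0.8, -4.0]
gripper_width: 0.0272
gripper_force: 40.0
```

```bash
python3 - <<'E'
from go import *
t=np.radians(20); P0=np.array([.6123,.211,.1856]); L=.070
go(P0+W([0,0,p[2]],[L*np.sin(t),0,L*np.cos(t)]),-162.55); s=r.get_state(); print(s["moment"])
print(R.from_euler("xyz",s["eef_rot"],degrees=True).inv().apply(s["contact_force"]))
c=r.capture("side")
print([(k,((proj(c,W(p,[a*np.sin(t),0,.15+a*np.cos(t)]))[0]-[175,145])*7+3).round()) for k,a in (("mouth",0),("groove",.015),("collar",.07),("hctr",.108),("htop",.138))])
cv2.imwrite("pics/end.png",crop(c,175,145,80,85,7))
E
```

```text
t 15.9 pos [0.5901 0.2039 0.2501] rot [ 1.800e+02  1.000e-02 -1.625e+02] F [ 0.3 -0.8 -4. ] w 0.0272 gf 40.0 j [  37.   15.   -5.    0.  -69. -109.]
-> [0.5895 0.2038 0.2514] -162.55 dp [ 0.6  0.1 -1.3] roll 0.0008
[-0.0334205  -0.25680109 -0.00714107]
[-0.08960832 -0.87330578  3.9885264 ]
[('mouth', array([252., 558.])), ('groove', array([263., 531.])), ('collar', array([305., 425.])), ('hctr', array([335., 347.])), ('htop', array([360., 283.]))]
```

View pics/end.png

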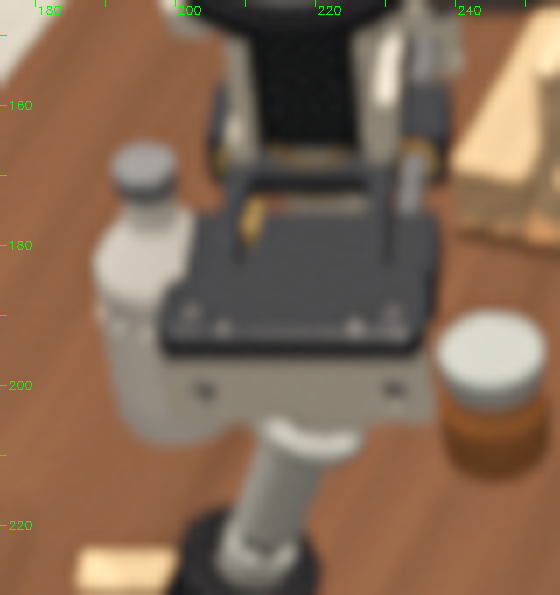

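The end picture shows the collar lip at about crop (312,460), the shaft below it, and the darker groove near (262,535), just above the mouth. That was my tenth picture, so I check height and alignment numerically from the image.

```bash
python3 - <<'E'
from go import *
c=r.capture("side"); t=np.radians(20)
G=cv2.cvtColor(c["image"],cv2.COLOR_BGR2GRAY).astype(int)
ax=W([0,0,p[2]],[np.sin(t),0,np.cos(t)]); M=np.array([p[0],p[1],.15])
cam=-cv2.Rodrigues(c["rvec"])[0].T@np.ravel(c["tvec"])
n=np.cross(ax,cam-M); n/=np.linalg.norm(n)
for a in(.015,.025,.035,.045,.055): print(a,proj(c,M+a*ax)[0].round(1),"shaft edges",proj(c,M+a*ax+.012*n)[0].round(1),proj(c,M+a*ax-.012*n)[0].round(1))
u=ax; v=np.cross(n,ax)
for a in(.066,.07,.074): print("collar under ellipse lowest",a,max(([*proj(c,M+a*ax+.02*(np.cos(k)*n+np.sin(k)*v))[0].round(1)] for k in np.linspace(0,6.28,60)),key=lambda z:z[1]))
print("cols 204..226")
for y in range(202,228): print(y,*G[y,204:227])
E
```

```text
0.015 [212.2 220.4] shaft edges [216.7 222.1] [207.6 218.6]
0.025 [213.2 217.7] shaft edges [217.8 219.5] [208.6 215.9]
0.035 [214.3 215. ] shaft edges [218.9 216.8] [209.6 213.2]
0.045 [215.3 212.3] shaft edges [220. 214.] [210.7 210.4]
0.055 [216.4 209.5] shaft edges [221.1 211.3] [211.7 207.7]
collar under ellipse lowest 0.066 [np.float64(220.5), np.float64(212.7)]
collar under ellipse lowest 0.07 [np.float64(220.1), np.float64(211.6)]
collar under ellipse lowest 0.074 [np.float64(221.4), np.float64(210.4)]
cols 204..226
202 129 130 131 132 132 132 132 131 131 131 131 132 132 132 132 132 132 132 132 132 132 132 132
203 135 134 133 132 132 132 131 131 132 132 132 131 131 131 131 132 132 132 132 131 132 132 132
204 131 132 131 130 128 129 130 134 138 145 149 146 135 128 128 131 131 132 131 131 131 132 132
205 130 129 127 122 118 119 125 135 149 168 179 176 158 137 131 130 131 131 131 131 132 132 130
206 128 125 119 110 105 106 116 131 150 175 194 199 188 166 152 146 144 141 145 148 148 143 134
207 122 116 108 102 99 100 108 121 140 162 184 197 198 192 183 179 175 171 176 180 178 164
[... 1145 characters left out ...]
 68 120 152 146 131 121 114 111 108 107 104 99 99 107 114 116 115 113 110 110 111
221 47 46 81 138 162 143 120 114 112 110 108 106 103 89 83 96 112 117 114 111 110 111 112
222 44 50 94 150 170 143 109 102 103 103 105 114 113 88 65 80 106 115 113 111 110 111 112
223 46 59 103 151 168 153 129 111 98 97 116 138 137 97 55 66 96 110 112 111 111 113 113
224 48 70 110 144 156 158 156 141 119 117 139 157 141 91 50 55 81 103 110 110 112 113 114
225 49 71 108 133 142 147 152 146 136 135 144 144 116 70 46 48 70 96 109 111 113 114 115
226 48 60 91 117 128 128 129 129 128 128 126 111 79 52 46 46 66 93 108 112 114 115 116
227 48 51 66 93 109 113 112 111 110 108 101 80 57 46 45 48 67 95 110 113 114 116 117
```

```bash
python3 - <<'E'
from go import *
from fit import d
c=d["side"]; t=np.radians(20)
G=cv2.cvtColor(c["image"],cv2.COLOR_BGR2GRAY).astype(int)
ax=W([0,0,p[2]],[np.sin(t),0,np.cos(t)]); M=np.array([p[0],p[1],.15])
cam=-cv2.Rodrigues(c["rvec"])[0].T@np.ravel(c["tvec"])
n=np.cross(ax,cam-M); n/=np.linalg.norm(n); v=np.cross(n,ax)
e=np.array([proj(c,M+.02*(np.cos(k)*n+np.sin(k)*v))[0] for k in np.linspace(0,6.28,60)])
print("start: lowest",e[e[:,1].argmax()].round(1),"xrange",e[:,0].min(),e[:,0].max())
print("cols 203..220")
for y in range(218,238): print(y,*G[y,203:221])
now=r.capture("side"); Gn=cv2.cvtColor(now["image"],cv2.COLOR_BGR2GRAY).astype(float)
# same collar lip patch matched between start and now; expected shift vs draw length (perspective small)
T=cv2.cvtColor(c["image"],cv2.COLOR_BGR2GRAY).astype(np.float32)
for a in (.066,.07,.074): 
    print(a,(proj(now,M+a*ax+.02*v)-proj(c,M+.02*v))[0].round(2),(proj(now,M+a*ax-.02*v)-proj(c,M-.02*v))[0].round(2))
E
```

```text
cradle [ 6.24990942e-01  2.14972507e-01 -2.83707523e+00  1.97415885e-02
 -1.03398102e-03] -162.55243664153056
[[-0.6, -0.5], [-0.2, -0.5], [-0.1, -0.2], [0.1, -0.3], [0.6, 0.2], [0.1, -0.3], [-0.2, 0.5], [0.0, -0.5], [-0.4, 0.1], [0.3, 0.8], [0.5, -0.1], [-0.7, 0.5], [-0.6, -0.2], [-0.1, -0.2]]
rack [ 0.59100988 -0.19438789  0.00651607] 0.3733434731031458
[[-0.2, -0.2], [0.3, -0.6], [0.2, 0.1], [0.3, 0.0], [0.2, 0.5], [0.3, 0.9]]
start: lowest [212.4 230.6] xrange 202.68146910132492 218.43400475015764
cols 203..220
218 81 117 158 175 163 140 122 111 112 115 109 103 103 99 101 107 111 110
219 100 156 187 187 164 141 123 109 113 119 115 106 100 95 106 120 116 108
220 131 186 200 188 162 138 117 109 115 115 107 100 92 89 105 126 117 108
221 149 197 203 188 158 128 105 102 107 100 96 94 90 98 117 137 124 108
222 156 196 203 190 155 113 93 96 97 92 91 91 92 109 140 162 142 113
223 147 187 201 194 164 119 92 88 92 98 98 95 91 116 158 179 155 113
224 124 169 191 197 183 151 118 97 96 105 104 97 100 134 174 187 158 109
225 99 142 172 191 194 183 162 139 122 119 114 117 137 167 189 187 147 93
[... 170 characters left out ...]
3 159 168 170 171 172 174 173 162 134 91 54 63
229 40 49 58 70 88 105 118 127 132 137 138 137 130 112 85 56 47 72
230 32 40 46 52 61 71 80 86 92 95 95 93 84 66 50 41 56 84
231 28 34 39 43 45 49 52 58 61 62 63 59 52 44 38 42 64 93
232 27 28 29 34 36 36 38 42 43 43 43 42 38 35 31 42 74 98
233 28 27 26 25 29 27 30 31 33 31 32 29 30 25 28 51 84 103
234 28 27 25 26 25 24 27 26 26 27 25 25 23 22 38 68 94 106
235 27 26 26 25 24 23 23 23 23 24 23 22 22 27 55 84 103 107
236 27 25 25 23 25 23 23 24 23 24 24 22 23 37 73 102 109 109
237 28 26 25 24 23 27 25 23 25 24 25 22 24 52 88 110 113 108
0.066 [  7.06 -17.97] [  7.03 -17.89]
0.07 [  7.51 -19.11] [  7.48 -19.02]
0.074 [  7.96 -20.25] [  7.92 -20.16]
```

Image shift of the collar lip (about −19.1 px) corresponds to a 70 mm draw, so the groove is about 15 mm out. Side forces are about 1 N or less, so it is in line with the bore. Settle and hand in.

send_rows(steps=[{"dp": [0,0,0],"roll": 0,"jaw": 22},{"dp": [0,0,0],"roll": 0,"jaw": 22},{"dp": [0,0,0],"roll": 0,"jaw": 22}])

```text
time_s: 16.42
tcp_pos: [0.5901, 0.2039, 0.2497]
eef_rot: [-180.0, -0.0, -162.5]
contact_force: [-0.1, -0.1, -4.9]
gripper_width: 0.0271
gripper_force: 40.0
```

```bash
python3 - <<'E'
from go import *
s=r.get_state(); print(s["tcp_pos"],s["contact_force"],s["moment"],s["qd"].round(2))
print(r.close_job())
E
```

```text
[0.59014522 0.20385763 0.24974087] [-0.14269636 -0.06732435 -4.85988463] [ 0.0420144  -0.41652758 -0.0664955 ] [-0.05  0.02  0.04  0.12  0.06 -0.03]
the job is handed in; nothing more can be done
None
```

I handed the job in at about 16.4 s: the guard board stands released in the rack's near free slot, and the gauge is drawn about 70 mm along the bore and still held steady, with the groove about 15 mm above the tube's mouth (good to about 2 mm).

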